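# Close the filament dryer and hold a humidity probe in its port

## Robot

A 6-joint arm with a two-finger parallel gripper is mounted at the origin on the work surface. World frame = base frame: x ahead of the robot, y to its left, z up, the work surface at z = 0. Lengths are in mm, angles in rad, forces in N, time in s.
With the tool pointing down it reaches from about 350 to 975 mm from the base axis. Payload 7.1 kg.
Tool frame: the origin (TCP) lies at the very end of the fingers, on their centre line; the grasp point (between the pads) lies 19 mm behind it; y points along the fingers, z is the direction in which the jaws open and shut, and the axes are right-handed (so a half turn about y gives the same grasp; the last joint's range is limited). The gripper opens to 88 mm and grips with 3 to 60 N. Pads are 20 mm wide; open, the fingers measure 115 mm over their backs; the gripper's body (75 mm by 178 mm) begins 61 mm behind the grasp point.
Start: joints at [1.288, 0.423, 1.63, -0, 1.089, -0.019], TCP at [162.938, 603.37, 196.175] pointing down, gripper open.
Joint ranges: [-3, 3], [-0.9, 2.11], [0.09, 2.58], [-1.31, 4.45], [0.11, 2.69], [-2.54, 2.54]. Speed limits (rad/s): [2.39, 2.39, 3.01, 3.14, 3.14, 3.14].

## Interface

Orientations are given as a rotation vector (axis times angle).
In Python, from workcell import ctrl gives the robot as it stands.
- The arm moves only by the shell command python3 -m jog 'ROWS'. ROWS is JSON, a list of rows, each a list of 3 entries, a list of its own where there are three numbers: the opening, from 0 (shut) to 1 (fully open), then the shift along the tool's x, y, z in cm, then the turn, a rotation vector about the tool's x, y, z in rad. In form: [[claw, [dx, dy, dz], [wx, wy, wz]], ...]. A call has 1 to 8 rows; each row is the pose to reach, as a shift and turn from the pose commanded when the call began, along the tool's axes at that moment; what a row does not reach only later rows make up. A row lasts 1/10 s, in which the tool goes at most 50 mm and 8.59 degrees, less where a joint would pass 70% of its speed; a pose out of reach is approached as far as the arm can. A call with a gripper value outside its range is refused whole. The fingers move at their own pace and stop on an object; the grip force is fixed at half the most. Time passes only in rows, so rows that repeat a pose let the fingers close. It gives the time, the measured TCP pose, the force and the opening at its end, in the units of the state.
- ctrl.get_obs(): the state, without advancing time (a new reading comes with each control period).
- ctrl.get_image(name): name is "scene" or "side" or "wrist"; returns a dict with "color" (420x560x3 uint8, red, green, blue), "z_map" (420x560 float32, mm along the optical axis (not along the pixel's ray), 0 where there is no reading), "fx", "fy", "cx", "cy" (pixels), "pose" (4x4, takes a point from camera to world coordinates). Camera axes: x right, y down, z forward; pixel columns grow to the right and rows downward; lengths in mm; the calibration is good to about 2 mm. The wrist camera is an equidistant fisheye: a pixel r from the principal point sees the ray r / f radians off the axis. A picture is of the moment at which its call begins.
- ctrl.close_job(): hands the job in, once; it reports no verdict.
The state is a dict: "t": time; "qpos": joint angles; "qvel": joint speeds; "joint_torque": joint torques, N m; "ee_pos": TCP position; "orientation": TCP orientation; "ft_force": force on the tool from outside, world axes, zero at the start; "moment": the same for the moment, N m; "width": finger opening in mm.
Only numpy, scipy, OpenCV 4.12 (cv2) and the standard library are available. Lean on these libraries where they do the work, as an engineer would, in place of code of your own. Each camera call takes 0.05 s, during which the arm holds its last target.

## Task

A spool has just been loaded into the filament dryer: shut the dryer's lid fully, then take the stick humidity probe from the tool stand and lower its stem through the collared port in the lid until the tip hangs about half way down the hub of the spool inside. The stem must not touch the port, the dryer or the spool, or it would read their warmth and not the air. Finish while still holding the probe there for the reading, upright, still and centred in the port, and leave the other tools and parts where they are.

Things in the scene. Friction and masses are not known exactly. Their poses are not given: they have to be found in the camera images.
- dryer: Fixed filament dryer, a square box 190 x 190 mm with white walls and a black control panel on its front (-x side); 6 mm walls, rim 80 mm above the table, inner floor 22 mm above the table. Origin: centre of its underside; z up. Its lid is hinged along the top of its back edge (the hinge line is 95 mm along +x from the origin, at 80 mm height, parallel to the dryer's y). The spool lies flat inside.
- lid (a joint): Angle of the grey lid, rad: 0 = fully shut (lying level on the rim), about 0.7 to 1.2 at the start, stop at 1.4; it grows as the front edge swings up. The hinge is stiff: the lid stays at any angle and a push of about 1 to 3 N at the front edge moves it. The lid is a flat plate 190 x 190 x 8 mm, its hinge line on its lower face (when shut) at the back edge; a tab 70 mm wide and 6 mm thick continues it 18 mm beyond the front edge, with its upper face 1 mm below the plate's.
- lid_tab (a point): Middle of the front end of the lid's tab, on its upper (outer) face: 208 mm from the hinge line. Axes as the dryer's when the lid is shut; z is the outward normal of the lid.
- port (a point): Centre of the mouth (top rim) of the port: an aluminium collar, outer diameter 40 to 42 mm, 16 mm high, in the middle of the lid (95 mm from the hinge line), with a straight through bore of 24 mm diameter that runs 24 mm down through collar and lid. z points outwards along the bore; with the lid shut it is vertical and the mouth is 104 mm above the table.
- spool: Filament spool lying flat on the dryer's inner floor, black flanges 156 mm across with white filament between, 50 mm high, with an open hub hole of 52 mm diameter under the port; with the lid shut the spool's mid-height is 57 mm below the port's mouth. Origin: centre of its underside, 22 mm above the table.
- stand: Fixed grey block with three holes for tools, 60 (x) x 190 (y) x 60 (z) mm; holes of 13 mm diameter and 50 mm depth, 65 mm apart along its y. Origin: centre of its underside, z up.
- probe: Stick humidity probe standing tip down in one of the stand's holes (any of the three), 140 g more or less: a straight steel stem of 10 mm diameter and 100 mm length, above it a mid-grey rectangular handle 24 mm (x) x 34 mm (y) x 95 mm (z) with a small display on its -x face. Origin: centre of the tip's end; z points up along the stem to the handle. The tip starts 10 mm above the table and the handle spans 100 to 195 mm above the tip.
- probe_stem (a point): Point on the stem's axis 57 mm above the tip, which comes level with the port's mouth when the probe is fully lowered.
- probe_handle (a point): Centre of the probe's handle, 147.5 mm above the tip. Axes as the probe's: the 24 mm width is along x.
- nut_driver: Nut driver standing in another of the stand's holes, round black handle of 27 mm diameter, top 178 mm above the table. Not to be disturbed. Origin: lower end of its shank.
- brush: Wooden brass-bristle nozzle brush standing bristles up in the remaining hole, top 180 mm above the table. Not to be disturbed. Origin: lower end of its handle.
- scraper: Print scraper lying on the table beyond the work, 230 x 45 x 18 mm, black handle and steel blade. Not to be disturbed. Origin: on the underside, where the handle meets the blade; blade along +x.
- bracket: White printed angle bracket lying on the table beyond the work, 60 x 40 x 46 mm. Not to be disturbed. Origin: centre of its base's underside.
Things that resemble listed ones, but are neither listed nor needed, are in the scene too. Leave any red look-alike of the probe alone.

How it is judged (in metres and radians):
On the way, in this order (a step that is already met when the one before it is completed fails the run):
1. the lid is fully shut (value of joint lid below 0.04 rad), for 0.2 s.
2. with the lid shut, the probe's tip has been lowered through the port into the spool's hub (value of joint lid below 0.04 rad and z of probe in the frame of port below -0.042 m and horizontal distance between probe and port below 0.01 m), for 0.2 s.
At the end, for the whole second after the job is handed in: Lid shut (under 0.04 rad); gripper holding the probe (over 2 N), which touches nothing else; tip 42 to 72 mm below the port's mouth; stem within 4 mm of the port's axis at the mouth, tip within 6 mm; probe upright within 0.1 rad and still (under 20 mm/s) (value of joint lid below 0.04 rad and z of probe in the frame of port between -0.072 and -0.042 m and horizontal distance between probe_stem and port below 0.004 m and horizontal distance between probe and port below 0.006 m and angle between probe's own z axis and vertical below 0.1 rad and contact force between the fingers and probe above 2 N and contact force between probe and dryer below 0.3 N and contact force between probe and spool below 0.3 N and linear speed of probe below 0.02 m/s); the arm keeps its last pose, push and grip.
It fails at once if the probe touches the port, the dryer or its lid (contact force between probe and dryer above 0.5 N).
It fails at once if the probe touches the spool (contact force between probe and spool above 0.5 N).
It fails at once if another tool or part is disturbed (moved more than 25 mm) (distance of any of nut_driver, brush, scraper, bracket from where it was at the start of the episode above 0.025 m).
It also fails if it takes over 64 s, if anything falls off the work surface, if the arm or the gripper's body presses on something with over 40 N, if the wrist force passes 120 N, or if a joint passes its speed limit or range.

## Working session

There is one attempt and no reset: what is moved stays moved. The work goes in short steps, Python scripts to look and compute and a shell command to move; the robot and the scene stay as the last step left them, time stands still between calls to the robot, and variables do not carry over. Pictures are saved under pics/ and viewed, and the job is handed in when it is done.

```bash
mkdir -p pics; ls; python3 - <<'E'
from workcell import ctrl
import cv2,numpy as np
o=ctrl.get_obs(); print(o)
for n in ["scene","side","wrist"]:
    im=ctrl.get_image(n); cv2.imwrite(f"pics/{n}0.png",im["color"][:,:,::-1]); np.savez(f"{n}0.npz",**im)
    print(n,im["fx"],im["fy"],im["cx"],im["cy"]);print(np.round(im["pose"],3))
E
```

```text
pics
{'t': 0.0, 'qpos': array([ 1.28798743e+00,  4.23862221e-01,  1.63065417e+00, -6.23242951e-05,
        1.08857730e+00, -1.90148244e-02]), 'qvel': array([-5.34418975e-04,  1.62539107e-04, -1.65696982e-05, -3.02642608e-04,
       -1.04197222e-03,  1.00284964e-03]), 'joint_torque': array([ 8.65877828e-04, -5.44637990e+01, -2.73671257e+01,  6.43758383e-02,
        2.28130224e-02, -8.89524836e-05]), 'ee_pos': array([162.80789167, 602.82888778, 195.40244542]), 'orientation': array([-1.56235519,  0.20722923, -0.20695978]), 'ft_force': array([-0.57907308, -0.07791826, -0.60337758]), 'moment': array([-0.00415844, -0.0061494 ,  0.00078397]), 'width': 87.76016898675113}
scene 452.62811841384354 452.62811841384354 276.24388646960523 206.60896128691454
[[-6.800000e-01  4.470000e-01 -5.810000e-01  1.175687e+03]
 [ 7.330000e-01  3.950000e-01 -5.530000e-01  5.485910e+02]
 [-1.800000e-02 -8.020000e-01 -5.970000e-01  7.011100e+02]
 [ 0.000000e+00  0.000000e+00  0.000000e+00  1.000000e+00]]
side 382.8483398972671 382.8483398972671 281.953420170961 206.31584126379292
[[-6.68000e-01 -5.58000e-01  4.92000e-01  2.60149e+02]
 [-7.44000e-01  4.94000e-01 -4.50000e-01  3.59750e+02]
 [ 8.00000e-03 -6.67000e-01 -7.45000e-01  6.79700e+02]
 [ 0.00000e+00  0.00000e+00  0.00000e+00  1.00000e+00]]
wrist 325.19226210127806 325.19226210127806 278.08803969273055 212.5086177261075
[[ 2.61000e-01  9.19000e-01  2.95000e-01  8.09290e+01]
 [ 9.65000e-01 -2.48000e-01 -8.10000e-02  6.25028e+02]
 [-1.00000e-03  3.06000e-01 -9.52000e-01  3.84724e+02]
 [ 0.00000e+00  0.00000e+00  0.00000e+00  1.00000e+00]]
```

View pics/scene0.png

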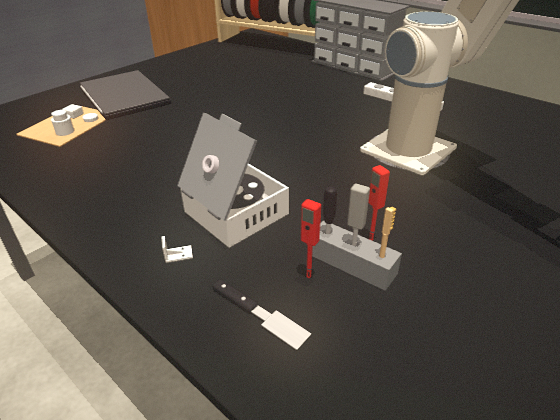

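View pics/side0.png

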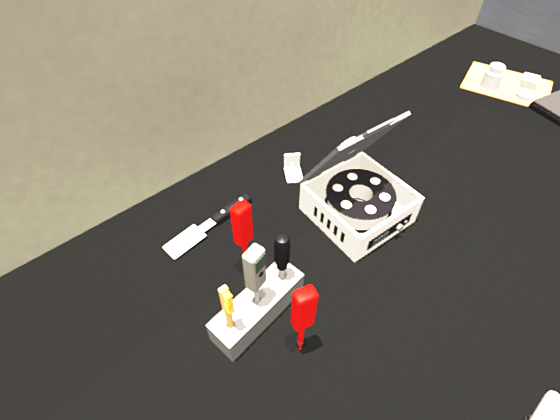

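View pics/wrist0.png

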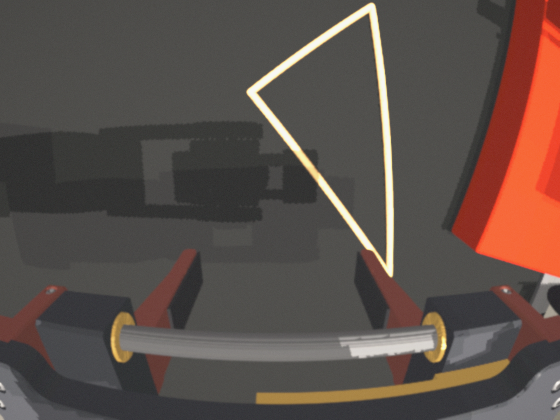

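The scene view shows the dryer with its lid open (tab about (231,124), collar about (210,163)). The stand is at about (355,255), with the grey probe in the middle hole at (358,207) between the nut driver (330,205) and the brush (388,232). There are red decoys at (311,222) and (379,187). Next I'll measure these.

```bash
cat > h.py <<'E'
import numpy as np,cv2
from workcell import ctrl
def cloud(im):
    z=im["z_map"].astype(float); v,u=np.mgrid[:z.shape[0],:z.shape[1]]
    P=np.stack([(u-im["cx"])/im["fx"]*z,(v-im["cy"])/im["fy"]*z,z],-1)
    T=im["pose"]; W=P@T[:3,:3].T+T[:3,3]; W[z==0]=np.nan
    return W
def ray(im,u,v,h):
    T=im["pose"]; d=T[:3,:3]@np.array([(u-im["cx"])/im["fx"],(v-im["cy"])/im["fy"],1]); o=T[:3,3]
    return o+d*(h-o[2])/d[2]
E
python3 - <<'E'
from h import *
np.set_printoptions(suppress=True,precision=1)
for n,pts in [("scene",{"tab":(231,124),"port":(210,163),"probe":(358,207),"probetop":(360,188),"nut":(330,205),"brush":(388,232),"red1":(311,222),"red2":(379,187),"brk":(178,253),"scr":(255,310),"lidcornL":(181,195),"standc":(340,255),"table":(400,330)}),("side",{"probe":(254,268),"probetop":(255,250),"nut":(282,252),"brush":(228,300),"red1":(242,224),"red2":(304,308),"rimfront":(350,237),"spool":(330,200),"standtop":(290,285)})]:
    im=np.load(n+"0.npz"); W=cloud(im)
    for k,(u,v) in pts.items(): print(n,k,W[v,u],im["color"][v,u])
for n in ["scene","side"]:
    im=np.load(n+"0.npz"); W=cloud(im)
    # stand top
    for nm,m in [("standtop",(abs(W[...,2]-60)<3)),("rim",(abs(W[...,2]-80)<2.5)),("spooltop",(abs(W[...,2]-72)<2.5))]:
        P=W[m]; c=np.median(P,0); 
        lab,cnt=None,cv2.connectedComponentsWithStats(m.astype(np.uint8))
        for i in range(1,cnt[0]):
            if cnt[2][i,4]>60:
                Q=W[cnt[1]==i]; r=cv2.minAreaRect(Q[:,:2].astype(np.float32)); print(n,nm,cnt[2][i],r)
E
```

```text
scene tab [ 577.1 -153.8  250. ] [152 147 137]
scene port [ 628.9 -178.6  163. ] [91 84 79]
scene probe [547.6 173.6 165.2] [124 116 102]
scene probetop [539.  168.2 203.7] [220 210 191]
scene nut [552.4 109.8 141.5] [51 46 40]
scene brush [531.6 237.5 126.5] [184 144  92]
scene red1 [640.2 130.2 159.7] [66 76 63]
scene red2 [453.7 162.7 160. ] [167  51  37]
scene brk [ 775.1 -144.6    4.3] [234 227 211]
scene scr [777.8 106.5   8.2] [253 242 227]
scene lidcornL [ 624.9 -329.7    0.4] [107 100  90]
scene standc [567.1 154.6  38.8] [101  98  91]
scene table [624.  339.4  -0.1] [53 47 44]
side probe [521.7 176.3 184.5] [164 157 142]
side probetop [533.9 163.1 206.2] [255 255 255]
side nut [531.5 110.  153.1] [41 38 36]
side brush [514.9 232.6 164.1] [252 214  80]
side red1 [615.6 127.8 164.3] [229  30  26]
side red2 [427.4 161.5 174.3] [235  31  27]
side rimfront [514.7 -61.1  61.5] [248 243 230]
side spool [605.8 -97.3  72.1] [44 43 43]
side standtop [515.6 103.6  59.1] [255 255 255]
scene standtop [225 206  39  22  89] ((626.6127319335938, -72.86741638183594), (9.121512413024902, 108
[... 2339 characters left out ...]
5), 84.50952911376953)
side spooltop [279   0  61  23  86] ((1355.7265625, -783.274658203125), (10.687674522399902, 332.0916442871094), 0.22293537855148315)
side spooltop [  0  54 192  72 353] ((1357.3262939453125, 60.38432312011719), (584.087890625, 13.017219543457031), 89.845703125)
side spooltop [490  63  15   8  76] ((653.4872436523438, -922.5189819335938), (42.21400833129883, 44.72894287109375), 85.80713653564453)
side spooltop [ 325  169   71   51 2353] ((578.51953125, -164.29891967773438), (153.29913330078125, 154.26217651367188), 37.38710021972656)
side spooltop [300 186  64  57 113] ((584.3538208007812, -67.95504760742188), (11.422422409057617, 189.2148895263672), 87.60240173339844)
```

```bash
python3 - <<'E'
from h import *
np.set_printoptions(suppress=True,precision=3)
I={n:np.load(n+"0.npz") for n in ["scene","side"]}
Ws={n:cloud(I[n]) for n in I}
# lid plane
for n in Ws:
    P=Ws[n].reshape(-1,3); C=I[n]["color"].reshape(-1,3)
    m=(P[:,2]>95)&(P[:,2]<290)&(P[:,0]>500)&(P[:,0]<720)&(P[:,1]<-40)&(P[:,1]>-290)
    Q=P[m]
    for k in range(6):
        c=Q.mean(0); nn=np.linalg.svd(Q-c,full_matrices=False)[2][2]; d=(Q-c)@nn; Q=Q[abs(d)<max(1.5,2*d.std()*.7)]
    nn=nn*np.sign(nn[2]); print(n,"lid n",nn,len(Q),"theta",np.arccos(nn[2]),"yaw",np.arctan2(nn[1],nn[0]),c,d.std(), "max", Q[Q[:,2].argmax()])
    r=((P-c)@nn)
    m2=m&(r>9)&(r<25); 
    if m2.sum()>10: print(" collar pts",m2.sum(),np.median(P[m2],0),P[m2].min(0),P[m2].max(0))
# rim lines
P=Ws["side"].reshape(-1,3)
m=(abs(P[:,2]-80)<2)&(abs(P[:,0]-578)<130)&(abs(P[:,1]+163)<130)
Q=P[m][:,:2]
for a0 in [-8,-6,-5,-4,-3,-2]:
    a=np.radians(a0);R=np.array([[np.cos(a),np.sin(a)],[-np.sin(a),np.cos(a)]]);q=Q@R.T
    print(a0,np.percentile(q,[1,99],axis=0).ravel(),np.ptp(np.percentile(q,[1,99],axis=0),axis=0))
# spool flange circle
m=(abs(P[:,2]-72)<2)&(abs(P[:,0]-578)<85)&(abs(P[:,1]+163)<85)&(np.hypot(P[:,0]-578,P[:,1]+163)<80)
print("spool top",cv2.minEnclosingCircle(P[m][:,:2].astype(np.float32)))
# probe
for n in Ws:
    P=Ws[n].reshape(-1,3)
    d=np.hypot(P[:,0]-536,P[:,1]-167.5)
    m=(d<27)&(P[:,2]>112)&(P[:,2]<215)
    Q=P[m]; print(n,"probe",len(Q),"zmax",np.percentile(Q[:,2],99),cv2.minAreaRect(Q[:,:2].astype(np.float32)))
    t=Q[Q[:,2]>203]; print(" top",len(t),cv2.minAreaRect(t[:,:2].astype(np.float32)),t.mean(0))
    for a,b in [(115,135),(135,160),(160,185),(185,203)]:
        t=Q[(Q[:,2]>a)&(Q[:,2]<b)]; print("  ",a,len(t),t.mean(0),cv2.minAreaRect(t[:,:2].astype(np.float32)))
    for nm,x,y,z in [("nut",540,105,110),("brush",530,232,80)]:
        m=(np.hypot(P[:,0]-x,P[:,1]-y)<32)&(P[:,2]>z);Q=P[m];print(" ",nm,Q.min(0),Q.max(0))
    st=(abs(P[:,2]-60)<2.5)&(np.hypot(P[:,0]-536,P[:,1]-167.5)<110)
    print(" stand",cv2.minAreaRect(P[st][:,:2].astype(np.float32)))
E
```

```text
scene lid n [ 0.849 -0.08   0.522] 3233 theta 1.0217605612293017 yaw -0.09417484575961707 [ 623.177 -160.293  175.536] 0.7930133602284203 max [ 568.24  -189.006  260.192]
 collar pts 165 [ 640.969 -163.343  172.713] [ 627.38  -186.246  155.014] [ 653.445 -147.056  189.809]
side lid n [ 0.851 -0.084  0.518] 910 theta 1.026272797378291 yaw -0.09815318492024347 [ 608.327 -158.85   183.638] 0.42509717820528614 max [ 563.988 -151.75   258.951]
 collar pts 25 [ 631.81  -161.8    187.343] [ 628.026 -179.645  174.851] [ 641.623 -147.289  190.081]
-8 [ 495.781 -177.813  690.074   17.256] [194.294 195.069]
-6 [ 494.612 -196.317  685.092   -5.463] [190.481 190.854]
-5 [ 492.649 -206.499  683.294  -15.678] [190.645 190.821]
-4 [ 489.842 -217.408  682.225  -24.978] [192.383 192.43 ]
-3 [ 486.779 -228.851  681.413  -33.857] [194.633 194.993]
-2 [ 482.943 -240.148  680.331  -42.679] [197.388 197.469]
spool top ((578.414306640625, -164.29238891601562), 78.2597427368164)
scene probe 767 zmax 205.28678916492592 ((538.591552734375, 167.42955017089844), (25.155960083007812, 35.75872802734375), 15.658563
[... 1287 characters left out ...]
.88269805908203, 17.3575382232666), 64.53243255615234)
   135 185 [526.628 172.9   147.953] ((527.1641845703125, 169.5907440185547), (37.64684295654297, 17.99541664123535), 70.56394958496094)
   160 188 [526.306 174.333 173.084] ((526.3754272460938, 172.54087829589844), (35.200714111328125, 16.526334762573242), 62.978763580322266)
   185 218 [527.492 171.673 196.217] ((533.4735107421875, 167.58641052246094), (24.810298919677734, 32.7068977355957), 13.018819808959961)
  nut [528.466  92.955 110.066] [552.545 116.366 177.783]
  brush [511.772 224.469  80.789] [532.737 238.85  181.305]
 stand ((523.3345336914062, 164.68643188476562), (164.91287231445312, 184.78091430664062), 34.828495025634766)
```

```bash
cat >> h.py <<'E'
from scipy.spatial.transform import Rotation as Rn
def plan(target=None,yaw=None,obs=None):
    """yaw (rad): direction of jaw axis; returns shift cm and turn in tool axes"""
    o=obs or ctrl.get_obs(); R=Rn.from_rotvec(o["orientation"]); M=R.as_matrix()
    res={}
    if target is not None: print("shift cm",np.round(M.T@(np.array(target)-o["ee_pos"])/10,3))
    if yaw is not None:
        for y in (yaw,yaw+np.pi):
            Z=np.array([np.cos(y),np.sin(y),0]);Y=np.array([0,0,-1.]);X=np.cross(Y,Z)
            T=np.stack([X,Y,Z],1); print("turn",np.round((Rn.from_matrix(M.T@T)).as_rotvec(),4))
    return M
E
python3 - <<'E'
from h import *
np.set_printoptions(suppress=True,precision=3)
print(plan([163,603,380],np.radians(12)))
for n in ["scene","side"]:
    im=np.load(n+"0.npz");W=cloud(im);c=im["color"].astype(int)
    m=((c[...,0]>110)&(c[...,1]<70)&(c[...,2]<70)&(W[...,2]>20)&(W[...,0]>350)&(W[...,0]<720)).astype(np.uint8)
    k=cv2.connectedComponentsWithStats(m)
    for i in range(1,k[0]):
        if k[2][i,4]>80: Q=W[k[1]==i];print(n,np.percentile(Q,2,axis=0),np.percentile(Q,98,axis=0))
E
```

```text
shift cm [  0.017 -18.439  -0.014]
turn [0.001 1.098 0.001]
turn [ 0.001 -2.044 -0.001]
[[ 0.965 -0.     0.261]
 [-0.261 -0.001  0.965]
 [-0.    -1.    -0.001]]
scene [433.77  137.588  33.515] [453.317 170.636 190.93 ]
scene [620.9   107.43   34.066] [643.333 138.596 194.346]
side [614.699 105.386  79.823] [635.285 138.299 194.409]
side [422.06  142.376  35.644] [447.621 171.215 193.258]
```

```bash
python3 -m jog '[[0,[0,-4,0],[0,0.14,0]],[0,[0,-8,0],[0,0.28,0]],[0,[0,-12,0],[0,0.42,0]],[0,[0,-15,0],[0,0.56,0]],[0,[2,-15,-2],[0,0.7,0]],[0,[5,-15,-5],[0,0.84,0]],[0,[8,-15,-8],[0,0.98,0]],[0,[11,-15,-11],[0,1.098,0]]]'; python3 - <<'E'
from h import *
print(ctrl.get_obs()["qpos"]);print(plan([616,-166,345],np.radians(12)))
E
```

```text
t: 0.95
ee_pos: [240.8, 467.0, 345.9]
orientation: [-1.299, 1.057, -1.058]
ft_force: [0.1, -0.1, 0.6]
width: 27.4
[ 1.07216488e+00  1.28416462e-01  1.67864477e+00 -1.53201470e-04
  1.33499515e+00  8.67981101e-01]
shift cm [69.59   0.114 23.906]
turn [ 0.0002 -0.0052  0.0004]
turn [-7.0000e-04  3.1364e+00  3.0000e-04]
[[ 2.02803060e-01 -9.09442911e-05  9.79219542e-01]
 [-9.79219442e-01 -4.78505224e-04  2.02802995e-01]
 [ 4.50117891e-04 -9.99999881e-01 -1.86096741e-04]]
```

```bash
python3 -m jog '[[0,[4.5,0,1.5],[0,0,0]],[0,[9,0,3],[0,0,0]],[0,[13.5,0,4.6],[0,0,0]],[0,[18,0,6.2],[0,0,0]],[0,[22.5,0,7.7],[0,0,0]],[0,[27,0,9.3],[0,0,0]],[0,[31.5,0,10.8],[0,0,0]],[0,[36,0,12.4],[0,0,0]]]'; python3 -m jog '[[0,[4.5,0,1.5],[0,0,0]],[0,[9,0,3],[0,0,0]],[0,[13.5,0,4.6],[0,0,0]],[0,[18,0,6.2],[0,0,0]],[0,[22.5,0,7.7],[0,0,0]],[0,[27,0,9.3],[0,0,0]],[0,[31.5,0,10.8],[0,0,0]],[0,[33.5,0,11.5],[0,0,0]]]'; python3 - <<'E'
from h import *
print(ctrl.get_obs()["qpos"]);plan([616,-166,255],np.radians(12))
E
```

```text
t: 1.75
ee_pos: [436.9, 140.2, 346.2]
orientation: [-1.301, 1.054, -1.054]
ft_force: [0.7, 0.4, 0.6]
width: 0.3
t: 2.55
ee_pos: [619.5, -165.3, 345.3]
orientation: [-1.301, 1.056, -1.056]
ft_force: [-0.1, -0.1, -0.7]
width: 0.6
[-2.78914688e-01  3.22951715e-01  1.43200960e+00 -6.73350367e-04
  1.38705219e+00 -4.85396493e-01]
shift cm [-4.000e-03  9.026e+00 -3.530e-01]
turn [ 0.0007 -0.0028  0.0004]
turn [-6.0000e-04  3.1388e+00  1.1000e-03]
```

```bash
python3 -m jog '[[0,[0,4.5,0],[0,0,0]],[0,[0,9,0],[0,0,0]],[0,[-0.4,9.5,-1.4],[0,0,0]],[0,[-0.9,10.1,-2.9],[0,0,0]],[0,[-1.4,11.2,-4.3],[0,0,0]],[0,[-1.8,12.3,-5.7],[0,0,0]],[0,[-2.2,13.7,-7],[0,0,0]],[0,[-2.5,15.1,-8.2],[0,0,0]]]'; python3 - <<'E'
from h import *
im=ctrl.get_image("side");cv2.imwrite("pics/s1.png",im["color"][:,:,::-1])
im=ctrl.get_image("scene");cv2.imwrite("pics/sc1.png",im["color"][:,:,::-1])
E
```

```text
t: 3.35
ee_pos: [532.1, -154.2, 195.2]
orientation: [-1.301, 1.054, -1.054]
ft_force: [-0.7, 0.9, 1.6]
width: 0.1
```

View pics/s1.png

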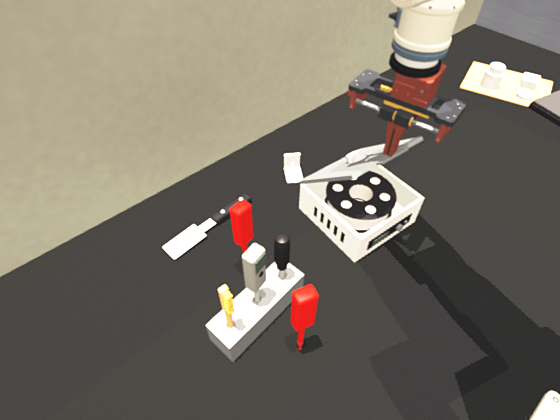

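View pics/sc1.png

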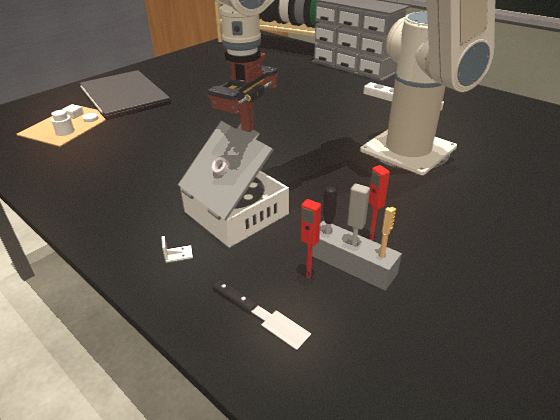

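The closed fingers are bearing on the outer face of the lid near the tab (side view, about (392,150)). The lid is roughly half shut and the force is low, so I'll continue along the arc.

```bash
python3 -m jog '[[0,[-0.35,1.7,-1],[0,0,0]],[0,[-0.6,3.3,-1.9],[0,0,0]],[0,[-0.8,5,-2.6],[0,0,0]],[0,[-1,6.8,-3.2],[0,0,0]],[0,[-1.1,8.7,-3.5],[0,0,0]],[0,[-1.1,9.8,-3.6],[0,0,0]],[0,[-1.1,10.5,-3.6],[0,0,0]],[0,[-1.1,10.7,-3.6],[0,0,0]]]'; python3 -m jog '[[0,[0,0.1,0],[0,0,0]],[0,[0,0.2,0],[0,0,0]]]'
```

```text
t: 4.25
ee_pos: [496.0, -151.1, 87.9]
orientation: [-1.301, 1.054, -1.054]
ft_force: [-0.8, 0.9, 1.1]
width: 0.8
t: 4.45
ee_pos: [496.2, -151.2, 86.7]
orientation: [-1.3, 1.053, -1.055]
ft_force: [-0.9, -0.4, 0.7]
width: 0.6
```

```bash
python3 -m jog '[[0,[0,0.15,0],[0,0,0]],[0,[0,0.3,0],[0,0,0]]]'; python3 - <<'E'
from h import *
im=ctrl.get_image("side");cv2.imwrite("pics/s2.png",im["color"][:,:,::-1]);np.savez("side2.npz",**im)
im=ctrl.get_image("scene");cv2.imwrite("pics/sc2.png",im["color"][:,:,::-1]);np.savez("scene2.npz",**im)
E
```

```text
t: 4.65
ee_pos: [495.9, -151.2, 83.5]
orientation: [-1.301, 1.053, -1.054]
ft_force: [0.6, -0.6, 0.2]
width: 0.8
```

View pics/s2.png

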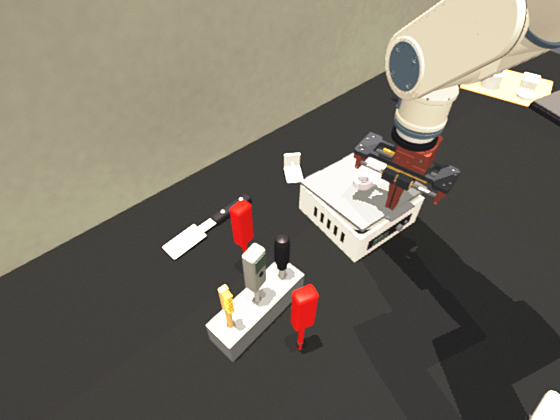

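View pics/sc2.png

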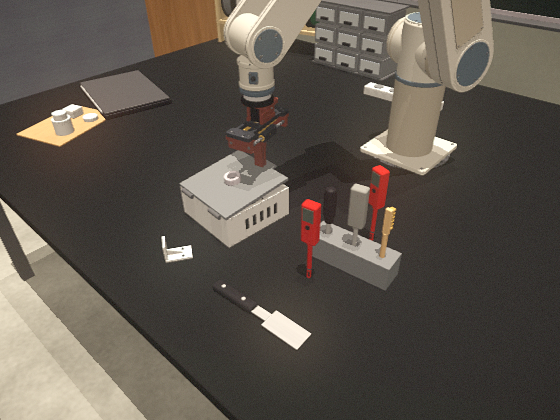

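```bash
cat > lid.py <<'E'
from h import *
import sys
np.set_printoptions(suppress=True,precision=3)
def lid(im):
    W=cloud(im);P=W.reshape(-1,3)
    a=-.096; d=P[:,:2]-[576.5,-162.5]; X=d[:,0]*np.cos(a)+d[:,1]*np.sin(a);Y=-d[:,0]*np.sin(a)+d[:,1]*np.cos(a)
    m=(abs(X)<88)&(abs(Y)<88)&(np.hypot(X,Y)>28)&(P[:,2]>70)&(P[:,2]<112)
    A=np.stack([X[m],Y[m],np.ones(m.sum())],1);z=P[m,2]
    for k in range(5):
        c=np.linalg.lstsq(A,z,rcond=None)[0];r=abs(A@c-z);A=A[r<2.5];z=z[r<2.5]
    print("lid z= %.4f X + %.4f Y + %.2f"%tuple(c),len(z),"front z",c[2]-95*c[0])
    return c
if __name__=="__main__":
    for f in sys.argv[1:]: lid(np.load(f))
E
python3 lid.py side2.npz scene2.npz
```

```text
lid z= -0.1166 X + 0.0002 Y + 98.28 3013 front z 109.35637473726997
lid z= -0.1148 X + -0.0000 Y + 98.28 2703 front z 109.18555293435776
```

```bash
python3 - <<'E'
from h import *
a=cv2.imread("pics/s2.png")[130:260,290:480];b=cv2.imread("pics/sc2.png")[100:240,175:300]
cv2.imwrite("pics/z2.png",np.hstack([cv2.resize(a,(400,400*130//190+126)),cv2.resize(b,(400,400*130//190+126))]))
E
```

```text
(no output)
```

View pics/z2.png

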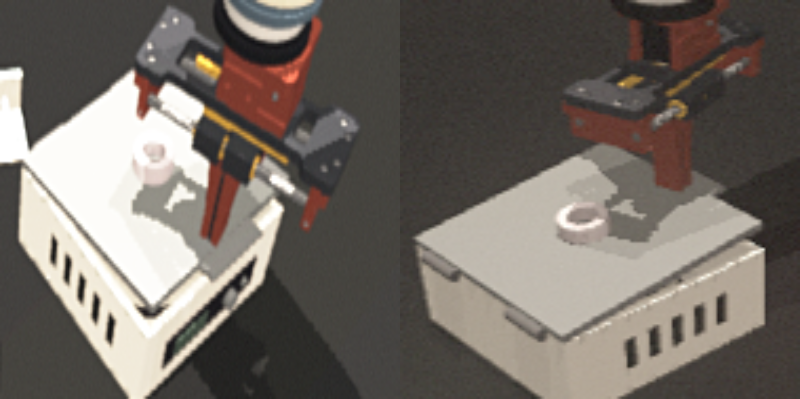

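The lid is shown still about 0.115 rad open (front edge at about 109 mm). The fingertips rest on it at about (213,240) in the left crop. So the real fingertips are about 24 mm above the reported TCP when closed, and I need to push further, watching the force.

```bash
python3 -m jog '[[0,[0,0.5,0],[0,0,0]],[0,[0,1,0],[0,0,0]],[0,[0,1.3,0],[0,0,0]],[0,[0,1.5,0],[0,0,0]],[0,[0,1.5,0],[0,0,0]]]'; python3 - <<'E'
from h import *
from lid import lid
im=ctrl.get_image("side");lid(im);W=cloud(im);np.savez("side3.npz",**im)
o=ctrl.get_obs();print(o["ee_pos"],o["ft_force"])
c=im["color"].astype(int); m=(c[...,0]>c[...,1]+50)&(c[...,1]<60)&(np.hypot(W[...,0]-o["ee_pos"][0],W[...,1]-o["ee_pos"][1])<35)
Q=W[m];print(len(Q),np.percentile(Q[:,2],[0,1,5,20,50]))
E
```

```text
t: 5.25
ee_pos: [495.3, -151.0, 67.7]
orientation: [-1.301, 1.055, -1.053]
ft_force: [0.1, -0.4, 0.5]
width: 0.7
lid z= -0.0303 X + 0.0005 Y + 89.97 2940 front z 92.8517782182873
[ 495.463 -150.982   67.926] [ 0.277 -0.234 -0.496]
411 [ 97.485 100.111 107.192 132.005 221.983]
```

```bash
python3 -m jog '[[0,[0,0.2,0],[0,0,0]],[0,[0,0.35,0],[0,0,0]],[0,[0,0.35,0],[0,0,0]]]'; python3 - <<'E'
from h import *
from lid import lid
o=ctrl.get_obs();print(o["ee_pos"],o["ft_force"])
im=ctrl.get_image("side");lid(im)
E
```

```text
t: 5.6
ee_pos: [495.6, -151.1, 64.6]
orientation: [-1.301, 1.054, -1.054]
ft_force: [0.5, 0.9, -0.1]
width: 0.4
[ 495.581 -151.062   64.57 ] [ 0.452  0.948 -0.102]
lid z= -0.0145 X + 0.0008 Y + 88.45 2942 front z 89.8355317395213
```

```bash
python3 -m jog '[[0,[0,0.1,0],[0,0,0]],[0,[0,0.2,0],[0,0,0]],[0,[0,0.2,0],[0,0,0]]]'; python3 - <<'E'
from h import *
from lid import lid
o=ctrl.get_obs();print(o["ee_pos"],o["ft_force"],o["moment"])
im=ctrl.get_image("side");lid(im)
E
```

```text
t: 5.95
ee_pos: [495.6, -151.1, 62.6]
orientation: [-1.301, 1.054, -1.054]
ft_force: [-0.6, 0.2, -0.4]
width: 0.4
[ 495.552 -151.074   62.6  ] [-0.575  0.16  -0.375] [-0.156  0.114 -0.012]
lid z= -0.0040 X + 0.0007 Y + 87.50 2902 front z 87.88374584233388
```

The lid is shut: the measured slope is 0.004 rad. I'll retreat upward, clear the view and open the gripper.

```bash
python3 -m jog '[[0,[0,-4,0],[0,0,0]],[0,[0,-8,0],[0,0,0]],[0,[0,-12,0],[0,0,0]],[0.5,[0,-16,0],[0,0,0]],[1,[0,-20,0],[0,0,0]],[1,[0,-24,0],[0,0,0]],[1,[0,-28,0],[0,0,0]],[1,[0,-30,0],[0,0,0]]]'; python3 -m jog '[[1,[-4.5,0,-1],[0,0,0]],[1,[-9,0,-1],[0,0,0]],[1,[-13.5,0,-1],[0,0,0]],[1,[-18,0,-1],[0,0,0]],[1,[-22,0,-1],[0,0,0]],[1,[-22,0,-1],[0,0,0]]]'; python3 - <<'E'
from h import *
from lid import lid
o=ctrl.get_obs();print(o["ee_pos"],o["ft_force"],o["width"])
for n in ["scene","side","wrist"]:
    im=ctrl.get_image(n); cv2.imwrite(f"pics/{n}4.png",im["color"][:,:,::-1]); np.savez(f"{n}4.npz",**im)
    if n!="wrist": lid(im)
E
```

```text
t: 6.8
ee_pos: [496.6, -151.4, 366.6]
orientation: [-1.299, 1.05, -1.058]
ft_force: [0.2, -0.5, 0.5]
width: 36.9
t: 7.4
ee_pos: [438.9, 65.5, 362.8]
orientation: [-1.302, 1.051, -1.05]
ft_force: [1.2, -0.2, -0.1]
width: 85.1
[438.937  65.549 362.796] [ 1.221 -0.161 -0.08 ] 85.13902776005088
lid z= -0.0032 X + 0.0009 Y + 87.58 2509 front z 87.88341667217082
lid z= -0.0035 X + 0.0008 Y + 87.46 4192 front z 87.79539428590749
```

View pics/scene4.png

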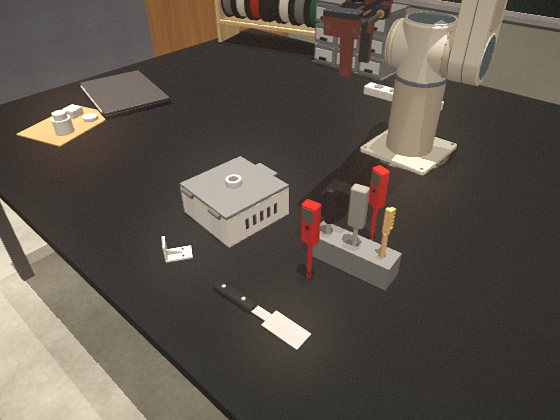

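View pics/side4.png

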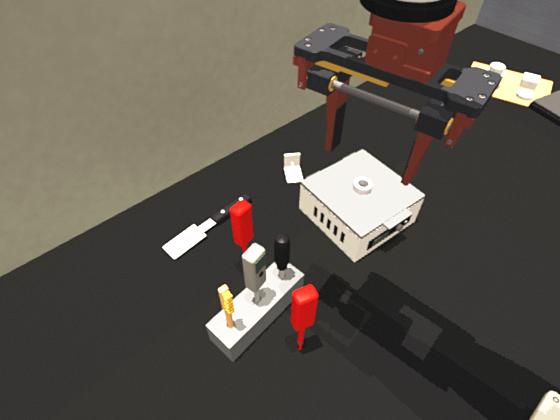

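View pics/wrist4.png

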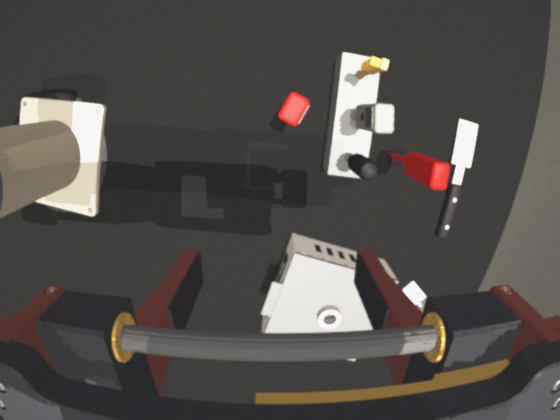

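The lid is shut, with the collar at (233,181) in the scene view and (363,185) in the side view. The other tools are undisturbed. Next I'll measure the port centre and check the fingertip against the TCP.

```bash
python3 - <<'E'
from h import *
np.set_printoptions(suppress=True,precision=2)
o=ctrl.get_obs();t=o["ee_pos"];print(t)
for n in ["scene","side"]:
    im=np.load(n+"4.npz");W=cloud(im);c=im["color"].astype(int)
    P=W.reshape(-1,3)
    m=(abs(W[...,2]-104)<2.5)&(np.hypot(W[...,0]-577,W[...,1]+163)<30)
    Q=P[m.ravel()]; print(n,"collar top",len(Q),np.median(Q[:,2]),cv2.minEnclosingCircle(Q[:,:2].astype(np.float32)))
    # ellipse edges
    u=W[...,0]
    M=(W[...,2]>96)&(np.hypot(W[...,0]-577,W[...,1]+163)<35)
    fm=(c[...,0]>c[...,1]*2)&(np.linalg.norm(W-[*t[:2],t[2]+40],axis=-1)<160)
    F=W[fm]; print(" red finger z pct",len(F),np.percentile(F[:,2],[0,.5,2,5]) if len(F) else "")
    k=cv2.connectedComponentsWithStats(fm.astype(np.uint8))
    for i in range(1,k[0]):
        if k[2][i,4]>60:
            G=W[k[1]==i]; lo=G[G[:,2]<np.percentile(G[:,2],4)]; print("  comp",k[2][i],"low",lo.mean(0),G[:,2].min())
    a=-.096
    s=(abs(W[...,2]-87.6)<2)&(np.abs(W[...,0]-577)<125)&(abs(W[...,1]+163)<125)
    q=P[s.ravel()][:,:2]
    R=np.array([[np.cos(a),np.sin(a)],[-np.sin(a),np.cos(a)]]);qq=q@R.T;lo,hi=np.percentile(qq,[.5,99.5],axis=0);print(" lid extents",hi-lo,"centre Y",(R.T@((hi+lo)/2)))
    g=im["color"];v,uu=np.where(m);print(" px",uu.min(),uu.max(),v.min(),v.max())
    b=g[v.min()-12:v.max()+12,uu.min()-12:uu.max()+12];cv2.imwrite(f"pics/p4{n}.png",cv2.resize(b[:,:,::-1],None,fx=8,fy=8,interpolation=cv2.INTER_NEAREST))
E
```

```text
[440.16  61.84 362.69]
scene collar top 81 103.18423705294867 ((577.3644409179688, -161.31768798828125), 20.648937225341797)
 red finger z pct 14 [414.68 415.07 416.24 418.57]
 lid extents [204.53 190.14] centre Y [ 571.2  -161.12]
 px 225 240 174 183
side collar top 123 103.2331987683782 ((576.091552734375, -161.5731658935547), 20.2884578704834)
 red finger z pct 5720 [390.19 394.26 402.21 418.05]
  comp [ 365   10   99   73 3930] low [415.99  79.18 512.78] 511.07268832566615
  comp [294  56  21  33 283] low [504.5  110.41 472.09] 470.3561603120811
  comp [326  90  20  61 515] low [482.41  85.   393.4 ] 390.1945923218408
  comp [445 113  30  33 393] low [355.6   76.46 471.83] 471.0787113556744
  comp [402 132  31  53 585] low [388.11  62.41 393.49] 390.77524460270723
 lid extents [204.55 188.76] centre Y [ 568.13 -161.03]
 px 354 371 177 190
```

```bash
python3 - <<'E'
from h import *
plan([535.5,167.3,260],np.radians(12));plan([535.5,167.3,128])
E
```

```text
shift cm [-8.333 10.266 11.521]
turn [-0.0001  0.0004  0.0004]
turn [ 7.0000e-04 -3.1412e+00  1.0000e-04]
shift cm [-8.339 23.466 11.52 ]
```

```bash
python3 -m jog '[[1,[-2.5,0,3.5],[0,0,0]],[1,[-5,0,7],[0,0,0]],[1,[-7.5,0,10.5],[0,0,0]],[1,[-8.3,2,11.5],[0,0,0]],[1,[-8.3,6,11.5],[0,0,0]],[1,[-8.3,10.2,11.5],[0,0,0]],[1,[-8.3,10.2,11.5],[0,0,0]],[1,[-8.3,10.2,11.5],[0,0,0]]]'; python3 - <<'E'
from h import *
plan([535.5,167.3,128],np.radians(12))
for n in ["scene","side","wrist"]:
    im=ctrl.get_image(n); cv2.imwrite(f"pics/{n}5.png",im["color"][:,:,::-1]); np.savez(f"{n}5.npz",**im)
print(ctrl.get_obs()["ee_pos"])
E
```

```text
t: 8.35
ee_pos: [535.9, 165.9, 260.9]
orientation: [-1.301, 1.056, -1.055]
ft_force: [-0.3, 0.1, 0.4]
width: 87.8
shift cm [-1.4900e-01  1.3289e+01  1.1000e-02]
turn [ 0.0013 -0.0023  0.0002]
turn [-3.0000e-04  3.1393e+00  2.1000e-03]
[537.09220787 166.94340547 263.22343027]
```

View pics/wrist5.png

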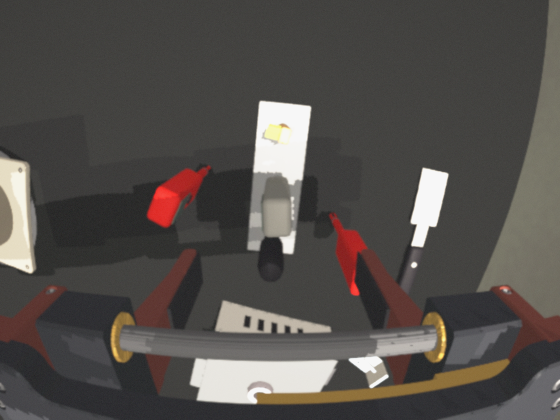

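View pics/side5.png

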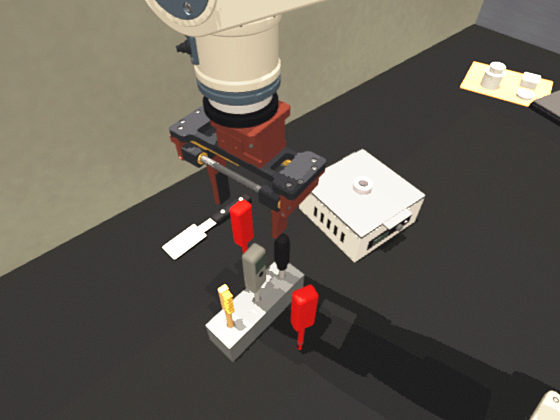

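View pics/scene5.png

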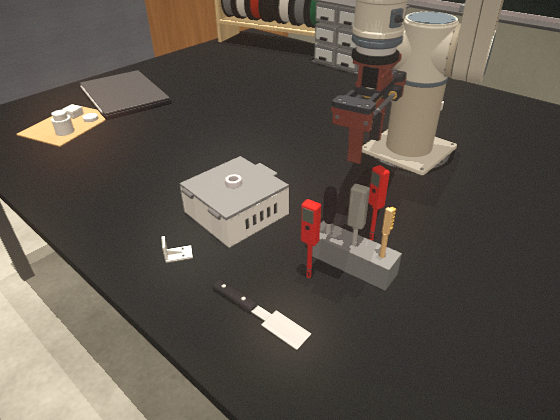

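```bash
python3 - <<'E'
from h import *
np.set_printoptions(suppress=True,precision=1)
o=ctrl.get_obs();t=o["ee_pos"];M=Rn.from_rotvec(o["orientation"]).as_matrix();print(t)
for n in ["scene","side"]:
    im=np.load(n+"5.npz");W=cloud(im);c=im["color"].astype(int)
    D=(W-t)@M  # tool coords
    fm=(c[...,0]>c[...,1]*1.5)&(abs(D[...,0])<30)&(abs(D[...,2])<75)&(D[...,1]<10)&(D[...,1]>-80)&(W[...,2]>215)
    k=cv2.connectedComponentsWithStats(fm.astype(np.uint8))
    for i in range(1,k[0]):
        if k[2][i,4]>60:
            G=D[k[1]==i]; print(n,k[2][i],"tool x",np.percentile(G[:,0],[1,50,99]),"y",np.percentile(G[:,1],[5,99,100]),"z",np.percentile(G[:,2],[1,50,99]))
E
```

```text
[537.1 166.9 263.2]
scene [348 133  16  31 372] tool x [-11.3  -0.9  11.2] y [-77.3 -24.9 -23.6] z [44.7 52.  57. ]
side [208 173  12  32 157] tool x [-12.  -11.1  -9.4] y [-77.9 -26.9 -25. ] z [42.4 46.4 53.2]
side [271 210  16  29 301] tool x [-12.3 -10.4  10.8] y [-75.2 -27.1 -25.5] z [-57.4 -53.8 -47. ]
```

```bash
python3 -m jog '[[1,[0,2.5,0],[0,0,0]],[1,[0,5,0],[0,0,0]],[1,[0,7.5,0],[0,0,0]],[1,[0,10,0],[0,0,0]],[1,[0,12,0],[0,0,0]],[1,[0,13.3,0],[0,0,0]],[1,[0,13.3,0],[0,0,0]]]'; python3 - <<'E'
from h import *
for n in ["side","wrist","scene"]:
    im=ctrl.get_image(n); cv2.imwrite(f"pics/{n}6.png",im["color"][:,:,::-1])
print(ctrl.get_obs()["ee_pos"])
a=cv2.imread("pics/side6.png")[120:370,150:350];b=cv2.imread("pics/scene6.png")[100:300,280:440]
cv2.imwrite("pics/z6.png",np.hstack([cv2.resize(a,(400,500)),cv2.resize(b,(400,500))]))
E
```

```text
t: 9.2
ee_pos: [535.4, 167.0, 127.5]
orientation: [-1.301, 1.054, -1.054]
ft_force: [1.0, -0.1, 0.3]
width: 87.9
[536.53024731 167.41534919 129.13585595]
```

View pics/z6.png

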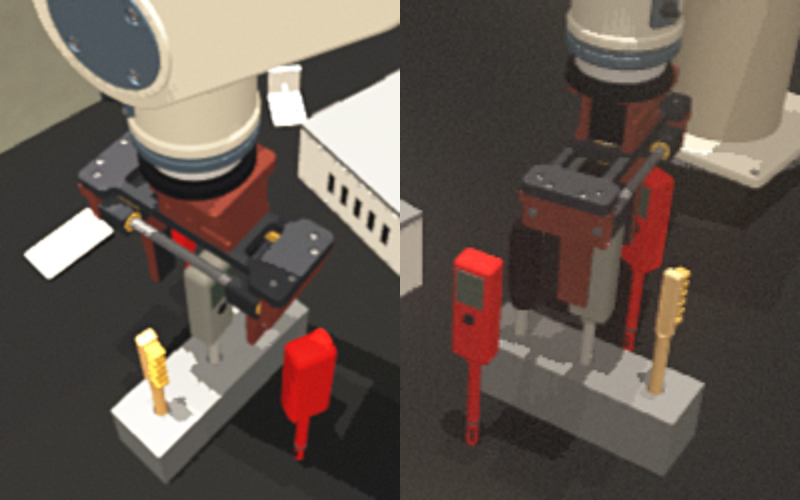

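View pics/wrist6.png

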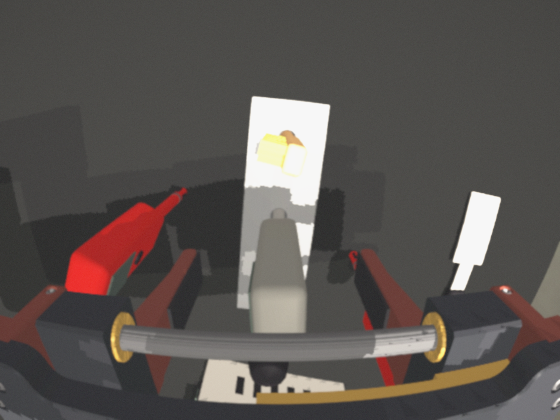

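The fingers straddle the handle, which is centred at about x=277 in the wrist view. Closing.

```bash
python3 -m jog '[[0,[0,0,0],[0,0,0]],[0,[0,0,0],[0,0,0]],[0,[0,0,0],[0,0,0]],[0,[0,0,0],[0,0,0]],[0,[0,0,0],[0,0,0]],[0,[0,0,0],[0,0,0]],[0,[0,0,0],[0,0,0]],[0,[0,0,0],[0,0,0]]]'; python3 -m jog '[[0,[0,-1,0],[0,0,0]],[0,[0,-2,0],[0,0,0]],[0,[0,-3,0],[0,0,0]],[0,[0,-4,0],[0,0,0]],[0,[0,-5,0],[0,0,0]]]'
```

```text
t: 10.15
ee_pos: [535.4, 167.1, 127.6]
orientation: [-1.301, 1.054, -1.054]
ft_force: [0.3, -0.6, 0.4]
width: 27.0
t: 10.65
ee_pos: [535.5, 167.1, 178.9]
orientation: [-1.3, 1.054, -1.054]
ft_force: [0.1, 0.1, -1.7]
width: 23.9
```

```bash
python3 -m jog '[[0,[0,-3,0],[0,0,0]],[0,[0,-6,0],[0,0,0]],[0,[0,-9,0],[0,0,0]],[0,[0,-12,0],[0,0,0]],[0,[0,-14,0],[0,0,0]],[0,[0,-15,0],[0,0,0]],[0,[0,-15,0],[0,0,0]]]'; python3 - <<'E'
from h import *
for n in ["side","scene"]:
    im=ctrl.get_image(n); cv2.imwrite(f"pics/{n}7.png",im["color"][:,:,::-1]); np.savez(f"{n}7.npz",**im)
print(ctrl.get_obs()["ee_pos"])
plan([577,-161.5,329])
a=cv2.imread("pics/side7.png")[50:350,130:370];b=cv2.imread("pics/scene7.png")[50:300,260:460]
cv2.imwrite("pics/z7.png",np.hstack([cv2.resize(a,(400,500)),cv2.resize(b,(400,500))]))
E
```

```text
t: 11.35
ee_pos: [535.9, 167.3, 329.3]
orientation: [-1.299, 1.052, -1.055]
ft_force: [0.9, 0.3, -1.3]
width: 23.9
[534.82579127 166.97422548 326.80998077]
shift cm [33.008 -0.212 -2.692]
```

View pics/z7.png

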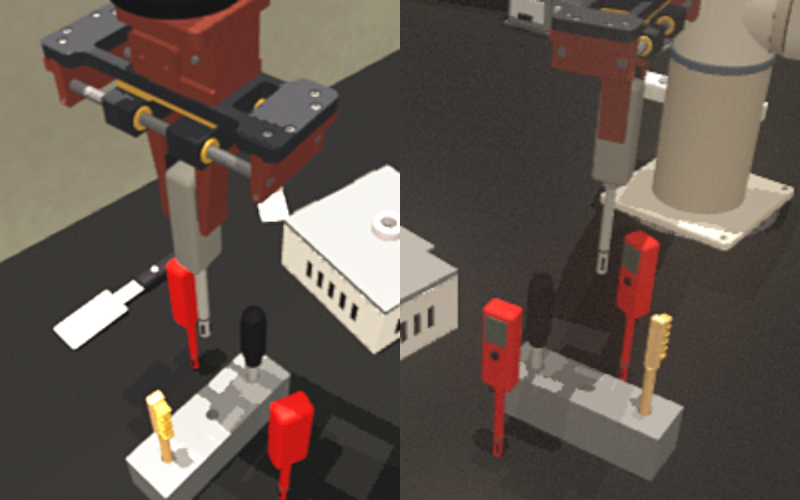

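The probe is held in the gripper and clear of the stand. Moving it over the port at this height.

```bash
python3 -m jog '[[0,[2.5,0,-0.2],[0,0,0]],[0,[7,0,-0.6],[0,0,0]],[0,[11.5,0,-1],[0,0,0]],[0,[16,0,-1.3],[0,0,0]],[0,[20.5,0,-1.7],[0,0,0]],[0,[25,0,-2],[0,0,0]],[0,[28.5,0,-2.3],[0,0,0]],[0,[31,0,-2.5],[0,0,0]]]'; python3 -m jog '[[0,[1.3,0,-0.1],[0,0,0]],[0,[2,2,-0.2],[0,0,0]],[0,[2,4.5,-0.2],[0,0,0]],[0,[2,6,-0.2],[0,0,0]],[0,[2,7,-0.2],[0,0,0]],[0,[2,7,-0.2],[0,0,0]],[0,[2,7,-0.2],[0,0,0]]]'; python3 - <<'E'
from h import *
print(ctrl.get_obs()["ee_pos"])
for n in ["side","scene","wrist"]:
    im=ctrl.get_image(n); cv2.imwrite(f"pics/{n}8.png",im["color"][:,:,::-1]); np.savez(f"{n}8.npz",**im)
print(ctrl.get_obs()["ee_pos"])
a=cv2.imread("pics/side8.png")[40:240,280:440];b=cv2.imread("pics/scene8.png")[20:240,165:320]
cv2.imwrite("pics/z8.png",np.hstack([cv2.resize(a,(400,500)),cv2.resize(b,(400,500))]))
E
```

```text
t: 12.25
ee_pos: [574.4, -143.6, 325.6]
orientation: [-1.302, 1.058, -1.053]
ft_force: [0.1, -0.0, -2.3]
width: 24.1
t: 12.95
ee_pos: [577.9, -161.0, 258.1]
orientation: [-1.301, 1.053, -1.054]
ft_force: [0.2, -0.2, 0.1]
width: 23.9
[ 577.85975715 -160.97907055  258.13565255]
[ 578.10259849 -161.2604849   258.7994826 ]
```

View pics/z8.png

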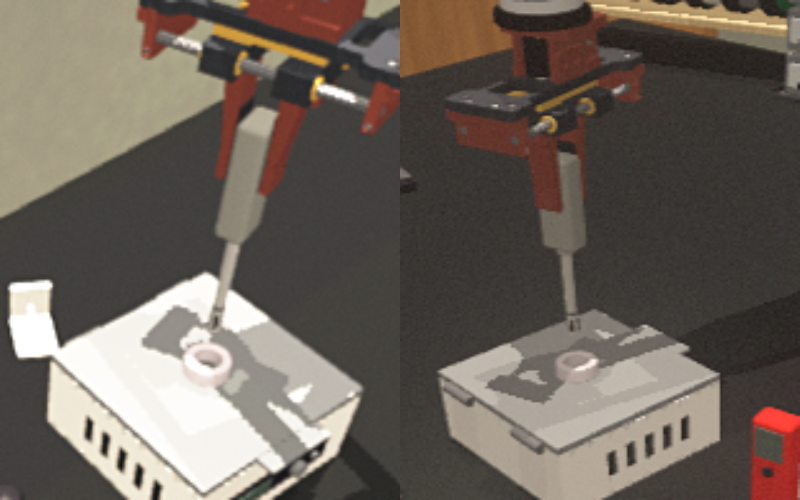

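View pics/wrist8.png

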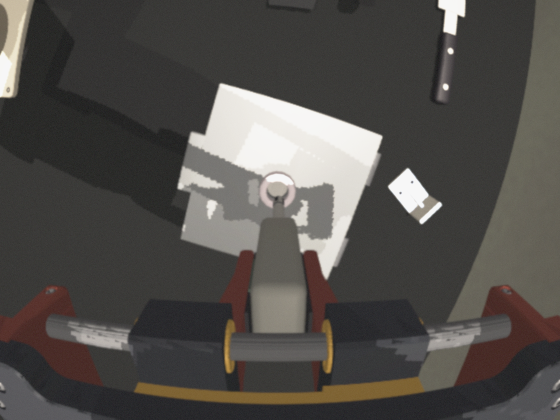

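```bash
cat > stem.py <<'E'
from h import *
np.set_printoptions(suppress=True,precision=2)
def stemfit(ims,zlo=118,zhi=None,c0=(577,-161.5),R=22):
    pl=[];info=[]
    for n in ims:
        im=ims[n];W=cloud(im)
        zz=W[...,2]; m=(zz>zlo)&(zz<zhi)&(np.hypot(W[...,0]-c0[0],W[...,1]-c0[1])<R)
        k=cv2.connectedComponentsWithStats(m.astype(np.uint8),connectivity=8)
        i=1+np.argmax(k[2][1:,4]); m=k[1]==i
        v,u=np.where(m); rows=np.unique(v); 
        mid=np.array([[ (u[v==r].min()+u[v==r].max())/2,r] for r in rows if (v==r).sum()>=3])
        wid=np.median([(v==r).sum() for r in rows])
        vx,vy,x0,y0=cv2.fitLine(mid.astype(np.float32),cv2.DIST_HUBER,0,.01,.01).ravel()
        T=im["pose"];f=lambda a,b:T[:3,:3]@np.array([(a-im["cx"])/im["fx"],(b-im["cy"])/im["fy"],1])
        d1=f(x0-20*vx,y0-20*vy);d2=f(x0+20*vx,y0+20*vy);nn=np.cross(d1,d2);nn/=np.linalg.norm(nn)
        pl.append((nn,nn@T[:3,3])); z=zz[m]
        res=np.abs((mid-[x0,y0])@np.array([-vy,vx])).mean()
        print(n,"px",m.sum(),"width",wid,"z range",z.min(),z.max(),"res",round(float(res),2), "surface mean",W[m].mean(0))
    (n1,a1),(n2,a2)=pl; d=np.cross(n1,n2); d/=d[2]
    p=np.linalg.solve(np.array([n1,n2,[0,0,1]]),[a1,a2,0])
    print("axis dir",d,"tilt",np.hypot(d[0],d[1]))
    return p,d
def port(im):
    # area centroid of collar-top disc by depth mask + outer-ellipse
    W=cloud(im);m=((abs(W[...,2]-103.3)<2.6)&(np.hypot(W[...,0]-577,W[...,1]+161.5)<26)).astype(np.uint8)
    cs,_=cv2.findContours(m,cv2.RETR_EXTERNAL,cv2.CHAIN_APPROX_NONE);c=max(cs,key=len)
    (u,v),ax,an=cv2.fitEllipse(cv2.convexHull(c)) ; return ray(im,u,v,104),(u,v),ax
E
python3 - <<'E'
from stem import *
ims={n:np.load(n+"8.npz") for n in ["side","scene"]}
for n in ims:
    print(n,"port now-ish",port(np.load(n+"4.npz")))
for lo,hi in [(140,218),(150,200)]:
    p,d=stemfit(ims,lo,hi)
    for z in (104,141,200,240): print(z,p+d*z)
# handle
for n in ims:
    W=cloud(ims[n]);P=W.reshape(-1,3);c=ims[n]["color"].reshape(-1,3).astype(int)
    m=(np.hypot(P[:,0]-577,P[:,1]+161.5)<32)&(P[:,2]>120)&(P[:,2]<360)&(abs(c[:,0]-c[:,2])<45)
    z=P[m,2]; print(n,"grey z",np.percentile(z,[0.2,1]),np.percentile(z,[99,99.8]))
    h,e=np.histogram(z,np.arange(120,350,5));print(dict(zip(e.astype(int),h)))
E
```

```text
side port now-ish (array([ 574.72, -159.55,  104.  ]), (362.1670227050781, 183.66986083984375), (13.269636154174805, 19.053836822509766))
scene port now-ish (array([ 579.58, -159.86,  104.  ]), (233.2120361328125, 178.63467407226562), (9.332666397094727, 16.218360900878906))
side px 155 width 5.0 z range 140.18414444798577 217.55919596745963 res 0.17 surface mean [ 574.84 -158.13  179.39]
scene px 127 width 4.0 z range 140.2087408826427 216.7126936306508 res 0.14 surface mean [ 580.34 -159.06  179.13]
axis dir [ 0.   -0.01  1.  ] tilt 0.00554427107694744
104 [ 577.37 -162.1   104.  ]
141 [ 577.41 -162.3   141.  ]
200 [ 577.46 -162.63  200.  ]
240 [ 577.49 -162.85  240.  ]
side px 99 width 5.0 z range 150.04052496971406 199.39856719417963 res 0.21 surface mean [ 574.84 -158.17  175.53]
scene px 80 width 4.0 z range 150.01866555286188 199.3286904093083 res 0.15 surface mean [ 580.3  -159.03  174.71]
axis dir [-0. -0.  1.] tilt 0.0022041647463871463
104 [ 577.67 -162.42  104.  ]
141 [ 577.59 -162.42  141.  ]
200 [ 577.46 -162.43  200.  ]
240 [ 577.37 -162.44  240.  ]
side grey z [140.19
[... 1947 characters left out ...]
t64(7), np.int64(225): np.int64(10), np.int64(230): np.int64(7), np.int64(235): np.int64(7), np.int64(240): np.int64(26), np.int64(245): np.int64(36), np.int64(250): np.int64(34), np.int64(255): np.int64(36), np.int64(260): np.int64(36), np.int64(265): np.int64(34), np.int64(270): np.int64(36), np.int64(275): np.int64(37), np.int64(280): np.int64(21), np.int64(285): np.int64(20), np.int64(290): np.int64(23), np.int64(295): np.int64(21), np.int64(300): np.int64(22), np.int64(305): np.int64(25), np.int64(310): np.int64(22), np.int64(315): np.int64(23), np.int64(320): np.int64(26), np.int64(325): np.int64(23), np.int64(330): np.int64(50), np.int64(335): np.int64(25), np.int64(340): np.int64(9)}
```

```bash
python3 - <<'E'
from stem import *
ims={n:np.load(n+"4.npz") for n in ["side","scene"]}
for lo in (91,93,96):
    p,d=stemfit(ims,lo,108,R=27); print(p+d*104)
# lateral extents per camera of collar: perpendicular to horizontal view direction
E_=[]
for n in ims:
    im=ims[n];W=cloud(im);m=(W[...,2]>92)&(W[...,2]<108)&(np.hypot(W[...,0]-577,W[...,1]+161.5)<27)
    T=im["pose"];g=np.array([577,-161.5])-T[:2,3];g/=np.linalg.norm(g);s=np.array([-g[1],g[0]])
    v,u=np.where(m); q=np.array([ray(im,a,b,99)[:2] for a,b in zip(u,v)])
    # angular bearing extents
    Tm=T[:3,3]; pts=W[m][:,:2]; br=(pts-Tm[:2])@s/((pts-Tm[:2])@g)*np.linalg.norm(np.array([577,-161.5])-Tm[:2])
    print(n,"lateral centre",(br.min()+br.max())/2,"width",np.ptp(br)); E_.append((s,(br.min()+br.max())/2))
A=np.array([e[0] for e in E_]);b=np.array([e[1] for e in E_]);print("offset from (577,-161.5):",np.linalg.solve(A,b))
E
```

```text
side px 242 width 14.5 z range 91.03395208821598 105.4192677112701 res 0.25 surface mean [ 574.25 -159.13   99.89]
scene px 179 width 14.5 z range 91.03039651157599 106.14251288854132 res 0.29 surface mean [ 580.28 -159.42   99.63]
axis dir [0.05 0.24 1.  ] tilt 0.24111782262457987
[ 577.47 -161.11  104.  ]
side px 222 width 14.0 z range 93.01944186405956 105.4192677112701 res 0.29 surface mean [ 574.25 -159.49  100.61]
scene px 163 width 14.0 z range 93.08388141741545 106.14251288854132 res 0.27 surface mean [ 580.02 -159.91  100.38]
axis dir [0.05 0.28 1.  ] tilt 0.28302247418424065
[ 577.41 -161.36  104.  ]
side px 183 width 12.5 z range 96.04072326094195 105.4192677112701 res 0.19 surface mean [ 574.8  -159.92  101.95]
scene px 133 width 11.5 z range 96.04329281095033 106.14251288854132 res 0.25 surface mean [ 579.54 -160.21  101.68]
axis dir [0.06 0.3  1.  ] tilt 0.3093119388325505
[ 577.23 -161.57  104.  ]
side lateral centre -1.1940874537657624 width 39.94595027991586
scene lateral centre 1.6123811481845554 width 39.20292606122615
offset from (577,-161.5): [ 0.07 -2.42]
```

```bash
python3 -m jog '[[0,[0,1,0],[0,0,0]],[0,[0,2,0],[0,0,0]],[0,[0,2.6,0],[0,0,0]],[0,[0,2.6,0],[0,0,0]],[0,[0,2.6,0],[0,0,0]]]'; python3 - <<'E'
from stem import *
L=[]
for n in ["side","scene","wrist"]:
    im=ctrl.get_image(n); np.savez(f"{n}9.npz",**im)
    u,v={"side":(363,170),"scene":(233,165),"wrist":(277,200)}[n]
    L.append(cv2.resize(im["color"][v-40:v+40,u-26:u+26,::-1],(260,400),interpolation=cv2.INTER_CUBIC))
cv2.imwrite("pics/z9.png",np.hstack(L))
ims={n:np.load(n+"9.npz") for n in ["side","scene"]}
p,d=stemfit(ims,120,195);print(p+d*104,p+d*200)
E
```

```text
t: 13.6
ee_pos: [577.4, -161.3, 231.4]
orientation: [-1.301, 1.054, -1.053]
ft_force: [-0.6, -0.5, -1.0]
width: 23.7
side px 142 width 5.0 z range 120.0270534503328 193.82958455239185 res 0.2 surface mean [ 574.36 -158.4   157.34]
scene px 117 width 4.0 z range 120.49713379449145 193.34796170009395 res 0.18 surface mean [ 579.76 -159.2   157.42]
axis dir [-0.  0.  1.] tilt 0.003305905932566767
[ 577.1 -162.7  104. ] [ 576.79 -162.61  200.  ]
```

View pics/z9.png

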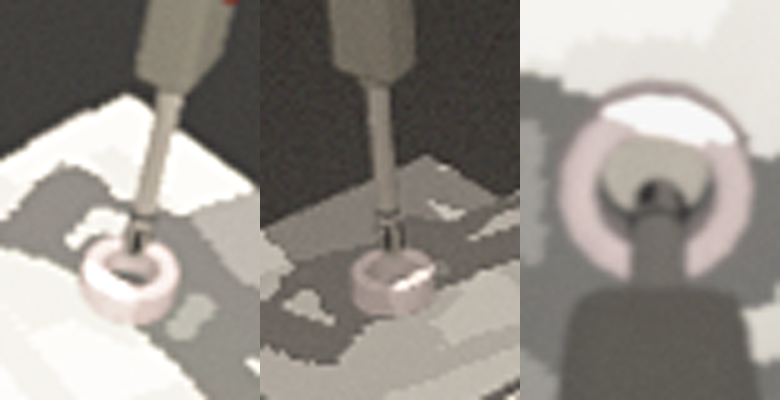

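In all three crops the stem line runs into the middle of the collar (side about (133,262), scene about (393,270), wrist about (657,195)). Lowering in two steps.

```bash
python3 -m jog '[[0,[0,0.6,0],[0,0,0]],[0,[0,1.2,0],[0,0,0]],[0,[0,1.8,0],[0,0,0]],[0,[0,2,0],[0,0,0]],[0,[0,2,0],[0,0,0]],[0,[0,2,0],[0,0,0]]]'; python3 - <<'E'
from stem import *
L=[]
for n in ["side","scene","wrist"]:
    im=ctrl.get_image(n); np.savez(f"{n}10.npz",**im)
    u,v={"side":(363,175),"scene":(233,170),"wrist":(277,200)}[n]
    L.append(cv2.resize(im["color"][v-40:v+40,u-26:u+26,::-1],(260,400),interpolation=cv2.INTER_CUBIC))
cv2.imwrite("pics/z10.png",np.hstack(L))
ims={n:np.load(n+"10.npz") for n in ["side","scene"]}
p,d=stemfit(ims,112,175);print(p+d*104,p+d*200)
E
```

```text
t: 14.35
ee_pos: [577.5, -161.3, 211.7]
orientation: [-1.301, 1.054, -1.054]
ft_force: [-0.8, 0.1, -1.9]
width: 24.2
side px 111 width 5.0 z range 113.09625158605752 174.77119797333546 res 0.23 surface mean [ 574.41 -158.28  144.76]
scene px 98 width 4.0 z range 112.86392591253059 173.779201162773 res 0.15 surface mean [ 579.68 -159.17  142.95]
axis dir [-0.  0.  1.] tilt 0.003797114056973216
[ 576.99 -162.59  104.  ] [ 576.73 -162.33  200.  ]
```

View pics/z10.png

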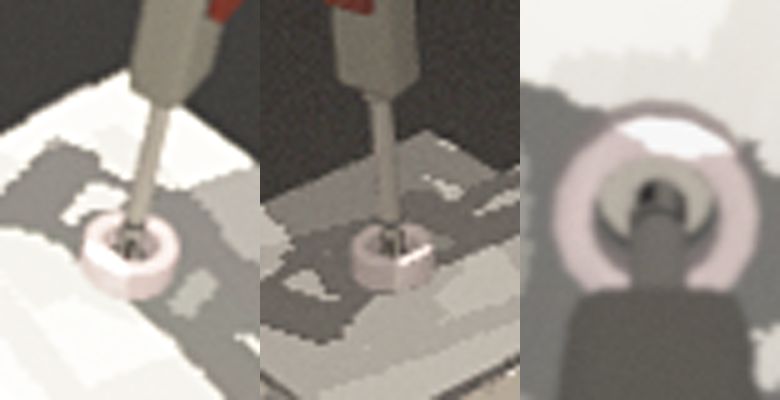

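The stem enters the middle of the bore in every view, with clearance on all sides. Lowering the last 45 mm.

```bash
python3 -m jog '[[0,[0,0.7,0],[0,0,0]],[0,[0,1.4,0],[0,0,0]],[0,[0,2.1,0],[0,0,0]],[0,[0,2.8,0],[0,0,0]],[0,[0,3.5,0],[0,0,0]],[0,[0,4.1,0],[0,0,0]],[0,[0,4.5,0],[0,0,0]],[0,[0,4.5,0],[0,0,0]]]'; python3 -m jog '[[0,[0,0,0],[0,0,0]],[0,[0,0,0],[0,0,0]],[0,[0,0,0],[0,0,0]]]'; python3 - <<'E'
from stem import *
from lid import lid
L=[]
for n in ["side","scene","wrist"]:
    im=ctrl.get_image(n); np.savez(f"{n}11.npz",**im)
    u,v={"side":(363,175),"scene":(233,170),"wrist":(277,200)}[n]
    L.append(cv2.resize(im["color"][v-40:v+40,u-26:u+26,::-1],(260,400),interpolation=cv2.INTER_CUBIC))
    if n!="wrist":
        lid(im);W=cloud(im);P=W.reshape(-1,3);m=(np.hypot(P[:,0]-577,P[:,1]+161.5)<26)&(P[:,2]>112)&(P[:,2]<200)
        h,e=np.histogram(P[m,2],np.arange(112,200,4));print(list(zip(e,h)))
cv2.imwrite("pics/z11.png",np.hstack(L))
for n in ["side","scene"]: cv2.imwrite(f"pics/{n}11.png",np.load(n+"11.npz")["color"][:,:,::-1])
ims={n:np.load(n+"11.npz") for n in ["side","scene"]}
p,d=stemfit(ims,112,138);print(p+d*104,p+d*47)
print(ctrl.get_obs())
E
```

```text
t: 15.3
ee_pos: [577.1, -161.2, 166.0]
orientation: [-1.301, 1.055, -1.053]
ft_force: [0.0, 0.4, -1.1]
width: 24.1
t: 15.6
ee_pos: [577.7, -161.3, 167.0]
orientation: [-1.301, 1.053, -1.054]
ft_force: [-0.9, 0.3, -0.8]
width: 23.6
lid z= -0.0035 X + 0.0003 Y + 87.47 3961 front z 87.8111120063134
[(np.int64(112), np.int64(7)), (np.int64(116), np.int64(8)), (np.int64(120), np.int64(5)), (np.int64(124), np.int64(6)), (np.int64(128), np.int64(10)), (np.int64(132), np.int64(5)), (np.int64(136), np.int64(1)), (np.int64(140), np.int64(0)), (np.int64(144), np.int64(1)), (np.int64(148), np.int64(17)), (np.int64(152), np.int64(19)), (np.int64(156), np.int64(20)), (np.int64(160), np.int64(26)), (np.int64(164), np.int64(24)), (np.int64(168), np.int64(19)), (np.int64(172), np.int64(27)), (np.int64(176), np.int64(20)), (np.int64(180), np.int64(24)), (np.int64(184), np.int64(17)), (np.int64(188), np.int64(22)), (np.int64(192), np.int64(29))]
lid z= -0.0037 X + 0.0003 Y + 87.56 2435 front z 87.9132716422676
[(np.int64(112), np.int64(8)), (np.int64(116), np.int64(4)), (np.int64(120), np.int64(6)), (n
[... 633 characters left out ...]
 mean [ 574.814 -158.238  124.126]
scene px 39 width 4.0 z range 112.39407520691839 137.12973199652788 res 0.18 surface mean [ 579.981 -158.901  124.714]
axis dir [0.042 0.054 1.   ] tilt 0.0688073268278909
[ 576.619 -163.01   104.   ] [ 574.198 -166.096   47.   ]
{'t': 15.75, 'qpos': array([-0.292,  0.421,  1.711, -0.   ,  1.01 , -0.501]), 'qvel': array([ 0.001,  0.003,  0.001, -0.001, -0.003, -0.   ]), 'joint_torque': array([ -0.   , -53.365, -26.182,   0.048,   0.046,  -0.   ]), 'ee_pos': array([ 577.565, -161.309,  166.909]), 'orientation': array([-1.301,  1.054, -1.054]), 'ft_force': array([ 0.335,  0.186, -1.837]), 'moment': array([-0.04 ,  0.072, -0.033]), 'width': 23.821353156979278}
```

View pics/z11.png

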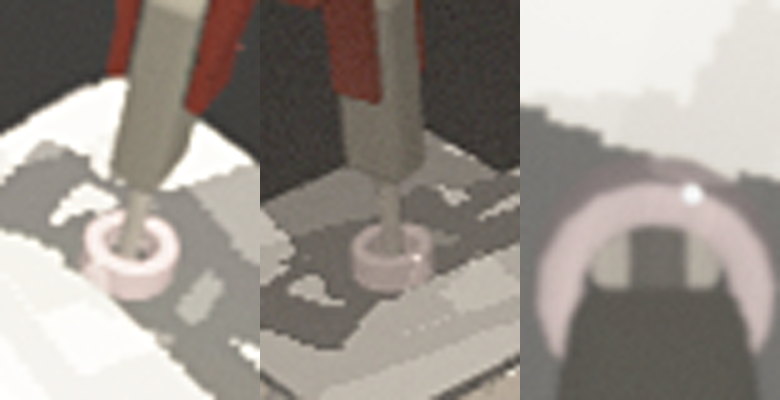

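View pics/scene11.png

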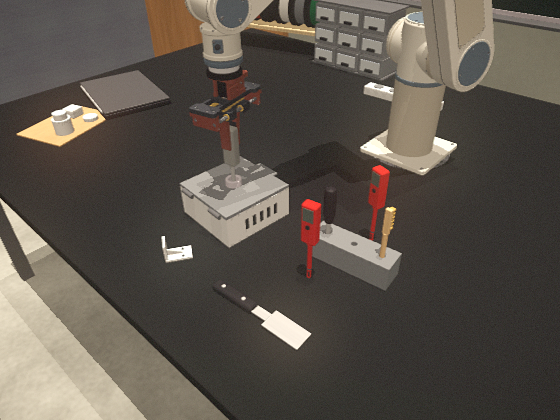

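The final views show the stem in the middle of the bore: side (131,238), scene (393,240), and in the wrist view x=658 in a bore spanning 592–722. The handle bottom is at about 147 mm, so the tip is at about 47 mm. Handing in.

```bash
python3 - <<'E'
from workcell import ctrl
print(ctrl.close_job())
E
```

```text
the job is handed in; nothing more can be done
None
```

I shut the lid, took the probe from the middle hole of the stand and lowered it through the port. I handed in at about 15.8 s with the gripper still holding it; no verdict is given.

**Last checks that passed**
- **Lid:** it measures about 0.004 rad from level in both views, so it is shut.
- **Grip:** the jaws are at about 24 mm, the handle's width, and the arm is at rest.
- **Depth:** the handle's underside is at about 147 mm, so the tip is at about 47 mm, some 57 mm below the port's mouth.
- **Centring:** the stem's axis at the mouth is about 1 mm from the estimated port centre, and it sits in the middle of the bore in all three views.
- **Other parts:** in the last scene view the other tools and parts look where they were at the start.

**Checks that disagreed**
- **Fingertip height:** the real fingertips were about 25 mm behind the reported TCP. This showed when the lid first stopped at 0.115 rad, and I corrected for it from then on.
- **Force reading:** it stayed near zero while I pushed the lid, so I judged the lid from depth images instead.
- **Port centre:** estimates from the two cameras varied by about 1–2.5 mm.
- **Final tilt:** the last stem fit gave 0.07 rad and would put the tip about 4–5 mm off-axis, against a 6 mm limit. It used only 25 mm of visible stem. I treated it as noise, because the longer fits just before gave about 0.004 rad.

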